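# Cover the developing trough with its thin glass plate

## Task

Cover the white trough with the thin glass plate that lies in the shallow tray. The plate cannot be picked up where it lies: touch down slowly and press lightly on its top face, and slide it out over the tray's open end until about a third of it overhangs, pinch it there by its two long edges, lift it clear of the tray and lay it gently on the trough, centred along the trough and covering its whole mouth. The glass cracks if it is pressed or set down hard; do not let it fall, and leave everything else on the bench where it stands.

Things in the scene. Friction and masses are not known exactly. Their poses are not given: they have to be found in the camera images.
- plate_mid (a point): Centre (half-way up) of the loose plate of pale ground glass, 150 x 60 x 4 mm (x, y, z), 60 to 130 g; x along its length, z up. It starts flat on the tray floor, x along the tray's x within 1 degree, rear (+x) end within 15 mm of the rear rim, too close for a fingertip. It cracks if pressed on tray or trough with over 25 N; 5 to 10 N of press drags it by friction, with some slip.
- plate_front (a point): Middle of the plate's front (-x) short edge, half-way up, 75 mm from plate_mid; same axes as the plate. It starts 3 to 11 mm inside the tray's open end. The plate tips off the tray if its overhang exceeds 75 mm.
- tray_edge (a point): Middle of the open end of the grey tray (172 x 82 mm), at floor level, 60 to 90 mm above the bench. x points into the tray, z up. Rims 5 mm thick, 9 mm high on both sides and rear; 72 mm wide inside. In front only bench. The tray stands on soft springs: about 1 N sinks it, level, 2 to 20 mm (differs) until it bottoms hard; only then does the plate drag along. It rises when let go.
- trough_mouth (a point): Centre of the mouth of the fixed white rectangular trough, at its rim, 66 mm above the bench. The trough is 120 mm long (its x axis) and 44 mm wide outside, walls 5 mm; z up. The plate, laid along it either way round, stands out 8 mm at each side and 15 mm at each end; its centre is then 2 mm above this point.
- bottle_a_mid (a point): Bystander: centre of a brown bottle with a blue cap, 60 mm wide, 150 mm tall.
- bottle_b_mid (a point): Bystander: centre of a brown bottle with a blue cap, 60 mm wide, 150 mm tall.
- vial_mid (a point): Bystander: centre of a small brown bottle, 40 mm wide, 75 mm tall.
- beaker_mid (a point): Bystander: centre of a glass beaker, 60 mm wide, 75 mm tall.
- dish_mid (a point): Bystander: centre of a white round dish, 90 mm wide, 35 mm tall.
- stopper_mid (a point): Bystander: centre of a black rubber stopper, 36 mm wide, 32 mm tall.
- spatula_grip (a point): Bystander: handle of a 170 mm metal spatula lying on the bench.
Mind the look-alikes: they are no part of the job. What is shaped like the part that bears plate_mid but yellow is not meant. Leave any turquoise look-alike of the part that bears trough_mouth alone.

How it is judged:
By the outcome, as a careful person would: the job done as asked, in the order asked, and still so for the second after the job is handed in, with the robot touching nothing.
It also fails if it takes over 72 s, if anything falls off the work surface, if the arm or the gripper's body presses on something with over 40 N, if the wrist force passes 120 N, or if a joint passes its speed limit or range.

## Robot

A 6-joint arm with a two-finger parallel gripper is mounted at the origin on the work surface. World frame = base frame: x ahead of the robot, y to its left, z up, the work surface at z = 0. Lengths are in m, angles in rad, forces in N, time in s.
With the tool pointing down it reaches from about 0.325 to 0.775 m from the base axis. Payload 5.5 kg.
Tool frame: the origin (TCP) lies at the centre of the arm's flange, where the gripper is bolted on; the fingertips stand 173 mm ahead of it and the grasp point (between the pads) lies 155 mm ahead of it; x points along the fingers, z is the direction in which the jaws open and shut, and the axes are right-handed (so a half turn about x gives the same grasp; the last joint's range is limited). The gripper opens to 85 mm and grips with 20 to 120 N. Pads are 22 mm wide; open, the fingers measure 114 mm over their backs; the gripper's body (76 mm by 85 mm) begins 54 mm behind the grasp point. The pads swing forward as they close: fully open they stand 13 mm farther back than shut.
Start: joints at [-1.327, 0.091, 1.231, -0, 1.82, -0.057], TCP at [0.178, -0.573, 0.405] pointing down, gripper open.
Joint ranges: [-2.87, 2.87], [-0.86, 2.18], [0.17, 2.46], [-1.51, 4.65], [0.06, 2.69], [-2.65, 2.65]. Speed limits (rad/s): [2.57, 2.57, 3.01, 3.14, 3.14, 3.14].

## Interface

Orientations are given as a unit quaternion [w, x, y, z].
In Python, from cell import telemetry, cams, hand_in gives the robot as it stands.
- The arm moves only by the tool jog_arm, never from a script. Its argument "moves" is a list of rows, each a list of 2 entries, a list of its own where there are three numbers: the shift along the world's x, y, z in units of 40 mm (1.0 is 40 mm), then the turn, a rotation vector about the world's x, y, z in units of 6 degrees (1.0 is 6 degrees). A call has exactly 5 rows; each row is the pose to reach, as a shift and turn from the pose commanded when the call began; what a row does not reach only later rows make up. A row lasts 1/10 s, in which the tool goes at most 50 mm and 8.59 degrees, less where a joint would pass 70% of its speed; a pose out of reach is approached as far as the arm can. A call with a gripper value outside its range is refused whole. "fingers" is the closure, from -1 (fully open) to 1 (shut), set as the call begins (left out, the last holds). The fingers move at their own pace and stop on an object; the grip force is fixed at half the most. Time passes only in rows, so rows that repeat a pose let the fingers close, or fill a call up. It gives the time, the measured TCP pose, the force and the opening at its end, in the units of the state.
- telemetry.sense(): the state, without advancing time (a new reading comes with each control period).
- cams.capture(name): name is "side" or "top"; returns (picture, depth): 420x560x3 uint8, red, green, blue; 420x560 float32, m along the optical axis (not along the pixel's ray), 0 where there is no reading.
- cams.calibration(name): a dict with "fx", "fy", "cx", "cy" (pixels), "k1" (the pictures are not rectified: a ray, as slopes to the right and down, at radius r is drawn at 1 + k1 r^2 times it, then the intrinsics apply), "R" (3x3) and "t" (3): a world point X has camera coordinates R X + t. Camera axes: x right, y down, z forward; pixel columns grow to the right and rows downward; lengths in m; the calibration is good to about 2 mm. A picture is of the moment at which its call begins. calibration takes no time and is no camera call.
- hand_in(): hands the job in, once; it reports no verdict.
The state is a dict: "time": time; "qpos": joint angles; "dq": joint speeds; "effort": joint torques, N m; "position": TCP position; "eef_rot": TCP orientation; "contact_force": force on the tool from outside, world axes, zero at the start; "ft_torque": the same for the moment, N m; "width": opening from 0.0 (shut) to 1.0 (fully open).
Only numpy, scipy, OpenCV 4.12 (cv2) and the standard library are available. Lean on these libraries where they do the work, as an engineer would, in place of code of your own. Each camera call takes 0.05 s, during which the arm holds its last target.

## Working session

There is one attempt and no reset: what is moved stays moved. The work goes in short steps, Python scripts to look and compute and a tool call to move; the robot and the scene stay as the last step left them, time stands still between calls to the robot, and variables do not carry over. Pictures are saved under pics/ and viewed, and the job is handed in when it is done.

Besides the shell and the picture viewer there is one more tool, called after ">>>" by a JSON object that holds its "method" and its "body", one argument or row to a line. jog_arm: Moves the arm, as the interface text tells. Its arguments: {"type":"object","properties":{"moves":{"type":"array","items":{"type":"array"}},"fingers":{"type":"number"}},"required":["moves"]}

```bash
ls; mkdir -p pics; python3 - <<'E'
from cell import telemetry,cams
import cv2,numpy as np
s=telemetry.sense();print(s)
for n in("top","side"):
    p,d=cams.capture(n);cv2.imwrite(f"pics/{n}0.png",p[:,:,::-1]);np.savez(f"pics/{n}0.npz",p=p,d=d)
    print(n,cams.calibration(n))
E
```

```text
pics
{'time': 0.0, 'qpos': array([-1.32670813e+00,  9.18802839e-02,  1.23191098e+00, -1.82690491e-06,
        1.81977649e+00, -5.66955856e-02]), 'dq': array([-3.92778516e-04,  5.41601717e-05,  2.33035227e-04, -2.50167832e-03,
        8.75558231e-04,  1.19353501e-04]), 'effort': array([-5.87562736e-04, -4.58724225e+01, -4.18029177e+01, -4.89301101e-05,
        1.12946564e-02,  4.45213641e-05]), 'position': array([ 0.17777668, -0.573122  ,  0.40352352]), 'eef_rot': array([ 0.56873045,  0.41988827,  0.56980686, -0.41899841]), 'contact_force': array([-0.14247138, -0.99172177, -0.0933715 ]), 'ft_torque': array([0.0128832 , 0.01261796, 0.00069443]), 'width': 1.0010671346122426}
top {'fx': 507.35141832734365, 'fy': 507.35141832734365, 'cx': 272.83181139894333, 'cy': 203.4915745463882, 'k1': 0.0432234348857295, 'R': array([[-0.02048815, -0.99973794,  0.01021252],
       [-0.99758248,  0.01976341, -0.06662285],
       [ 0.06640355, -0.01155281, -0.99772596]]), 't': array([0.02920794, 0.61396527, 1.21927151])}
side {'fx': 387.5058281079109, 'fy': 387.5058281079109, 'cx': 274.3123982884805, 'cy': 211.59778861612475, 'k1': -0.018890129056608952, 'R': array([[ 0.95498434, -0.29664525,  0.00255085],
       [-0.21856954, -0.70939857, -0.67006046],
       [ 0.20057982,  0.63933971, -0.74230214]]), 't': array([-0.5833478 ,  0.20539687,  0.83662576])}
```

View pics/top0.png

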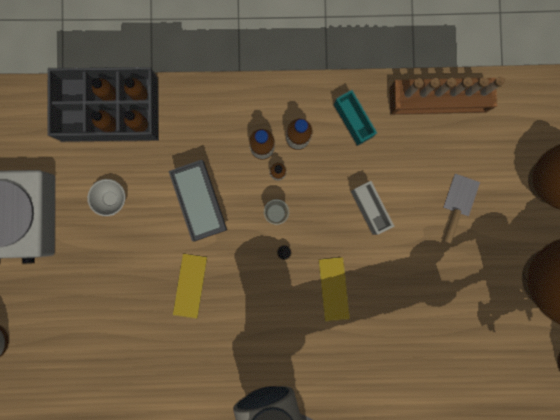

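View pics/side0.png

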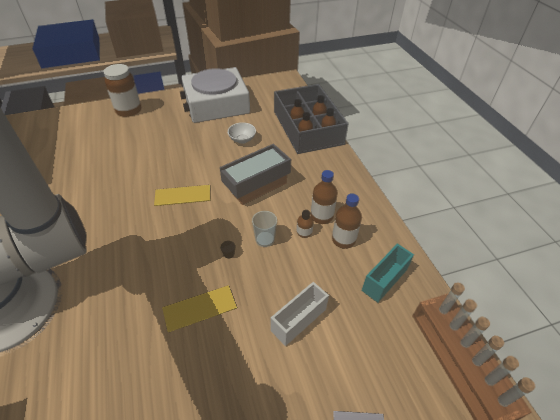

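```bash
python3 - <<'E'
import cv2
a=cv2.imread("pics/top0.png");b=cv2.imread("pics/side0.png")
c=cv2.resize(a[150:250,155:240],None,fx=5,fy=5,interpolation=2);d=cv2.resize(a[170:245,340:405],None,fx=5,fy=5,interpolation=2)
e=cv2.resize(b[140:205,210:300],None,fx=5,fy=5,interpolation=2)
cv2.imwrite("pics/c_top.png",cv2.hconcat([c,cv2.copyMakeBorder(d,0,c.shape[0]-d.shape[0],0,0,0)]))
cv2.imwrite("pics/c_side.png",e)
E
```

```text
(no output)
```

View pics/c_top.png

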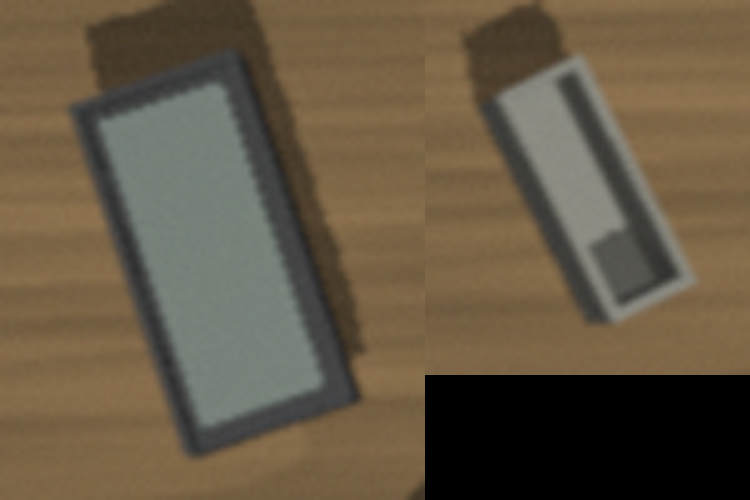

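View pics/c_side.png

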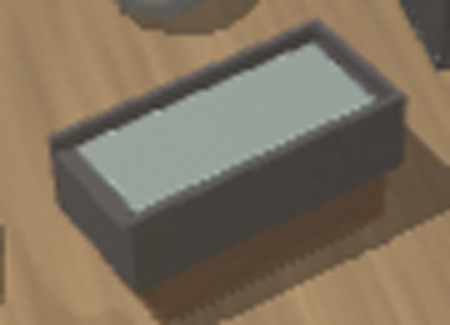

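```bash
cat > h.py <<'E'
import numpy as np,cv2
from cell import cams
def und(n,uv):
    c=cams.calibration(n);K=np.array([[c['fx'],0,c['cx']],[0,c['fy'],c['cy']],[0,0,1]])
    u=cv2.undistortPoints(np.asarray(uv,float).reshape(-1,1,2),K,np.array([c['k1'],0,0,0,0.])).reshape(-1,2)
    return np.c_[u,np.ones(len(u))],c
def onplane(n,uv,z):
    r,c=und(n,uv);R=c['R'];o=-R.T@c['t'];d=r@R
    return o+d*((z-o[2])/d[:,2])[:,None]
def pts(n,d):
    h,w=d.shape;v,u=np.mgrid[:h,:w];r,c=und(n,np.c_[u.ravel(),v.ravel()])
    X=r*d.reshape(-1,1);return ((X-c['t'])@c['R']).reshape(h,w,3)
E
python3 - <<'E'
from h import *
import cv2
P={}
for n in("top","side"):
    f=np.load(f"pics/{n}0.npz");p,d=f['p'].astype(int),f['d'];W=pts(n,d)
    R,G,B=p[...,0],p[...,1],p[...,2]
    # plate
    m=((G-R>4)&(G>90)&(abs(G-B)<40)&(B-R>-5)).astype(np.uint8)
    k,l,st,ce=cv2.connectedComponentsWithStats(m)
    for i in range(1,k):
        if st[i,4]>150:
            q=W[l==i];print(n,i,st[i],np.round(np.median(q,0),4),p[l==i].mean(0).round())
# top: height map around tray
f=np.load("pics/top0.npz");W=pts("top",f['d'])
c=np.median(W[185:215,190:205].reshape(-1,3),0);print(c)
s=np.load("pics/side0.npz");Ws=pts("side",s['d'])
for nm,w in(("top",W),("side",Ws)):
    q=w.reshape(-1,3);q=q[(abs(q[:,0]-c[0])<.13)&(abs(q[:,1]-c[1])<.13)&(q[:,2]>.03)&(q[:,2]<.2)]
    rect=cv2.minAreaRect(q[q[:,2]>.05][:,:2].astype(np.float32)*1000);print(nm,rect,len(q))
    # axis from rect
    bx=cv2.boxPoints(rect);e=[bx[1]-bx[0],bx[2]-bx[1]];a=max(e,key=np.linalg.norm);a/=np.linalg.norm(a)
    if a[0]<0:a=-a
    b=np.array([-a[1],a[0]]);print('axis',a,np.degrees(np.arctan2(a[1],a[0])))
    u=(q[:,:2]-c[:2])@a;v=(q[:,:2]-c[:2])@b
    for t in np.arange(-.1,.1,.005):
        r=[]
        for lo,hi in((-.044,-.034),(-.03,.03),(.034,.044)):
            k=(u>=t)&(u<t+.005)&(v>lo)&(v<hi);r.append((round(float(np.median(q[k,2])),3),int(k.sum())) if k.any() else None)
        print(round(t,3),r)
E
```

```text
top 2 [340 100  23  30 252] [ 0.831  -0.1811  0.0102] [29. 95. 91.]
top 7 [ 175  167   45   69 1722] [0.6209 0.1926 0.0851] [117. 127. 119.]
side 6 [226 149  59  34 857] [0.6148 0.1928 0.0854] [151. 161. 153.]
side 10 [362 244  52  59 934] [ 0.8074 -0.187   0.0435] [ 69. 110. 105.]
[0.62203494 0.19249222 0.08518031]
top ((640.5158081054688, 134.9523162841797), (172.39111328125, 204.95042419433594), 17.834110260009766) 2823
axis [ 0.30626214 -0.9519472 ] -72.165886
-0.1 [None, None, None]
-0.095 [None, None, None]
-0.09 [None, None, None]
-0.085 [None, None, None]
-0.08 [None, None, None]
-0.075 [None, None, None]
-0.07 [None, None, None]
-0.065 [None, None, None]
-0.06 [None, None, None]
-0.055 [None, None, None]
-0.05 [None, None, None]
-0.045 [(0.09, 3), (0.09, 23), (0.089, 3)]
-0.04 [(0.088, 10), (0.087, 71), (0.089, 11)]
-0.035 [(0.081, 9), (0.082, 48), (0.083, 7)]
-0.03 [(0.085, 10), (0.085, 58), (0.085, 10)]
-0.025 [(0.084, 10), (0.085, 56), (0.085, 7)]
-0.02 [(0.086, 10), (0.085, 57), (0.085, 11)]
-0.015 [(0.085, 10), (0.085, 58), (0.085, 10)]
-0.01 [(0.085, 8), (0.086, 53), (
[... 1515 characters left out ...]
-0.005 [(0.085, 7), (0.085, 28), (0.086, 6)]
0.0 [(0.084, 4), (0.085, 26), (0.086, 5)]
0.005 [(0.086, 5), (0.086, 32), (0.085, 4)]
0.01 [(0.086, 5), (0.085, 28), (0.086, 4)]
0.015 [(0.086, 4), (0.085, 28), (0.085, 4)]
0.02 [(0.086, 6), (0.085, 31), (0.085, 4)]
0.025 [(0.085, 4), (0.085, 20), (0.085, 6)]
0.03 [(0.089, 3), (0.089, 21), (0.089, 4)]
0.035 [(0.067, 48), (0.068, 271), (0.068, 40)]
0.04 [None, (0.074, 5), (0.075, 3)]
0.045 [None, None, None]
0.05 [None, None, None]
0.055 [None, None, None]
0.06 [None, None, None]
0.065 [None, None, None]
0.07 [None, None, None]
0.075 [None, None, None]
0.08 [None, None, None]
0.085 [None, None, None]
0.09 [None, None, None]
0.095 [None, None, None]
```

```bash
python3 - <<'E'
from h import *
for n in("top","side"):
    f=np.load(f"pics/{n}0.npz");p,d=f['p'].astype(int),f['d'];W=pts(n,d)
    R,G,B=p[...,0],p[...,1],p[...,2]
    m=((G-R>4)&(G>90)&(abs(G-B)<40)&(B-R>-5)).astype(np.uint8)
    k,l,st,ce=cv2.connectedComponentsWithStats(m);i=1+np.argmax(st[1:,4]*(abs(st[1:,0]-200)<40))
    ct=max(cv2.findContours((l==i).astype(np.uint8),0,1)[0],key=len).reshape(-1,2)
    X=onplane(n,ct,.085);rect=cv2.minAreaRect((X[:,:2]*1000).astype(np.float32));bx=cv2.boxPoints(rect)
    print(n,rect,bx.round(1).tolist())
    e=max([bx[1]-bx[0],bx[2]-bx[1]],key=np.linalg.norm);a=e/np.linalg.norm(e);a=a if a[0]>0 else -a
    print('angle',np.degrees(np.arctan2(a[1],a[0])))
    b=np.array([-a[1],a[0]]);c=np.array(rect[0])/1000
    q=W.reshape(-1,3);q=q[(q[:,2]>.03)&(q[:,2]<.12)]
    u=(q[:,:2]-c)@a;v=(q[:,:2]-c)@b
    for t in list(np.arange(-.1,-.06,.0025))+list(np.arange(.07,.1,.0025)):
        kk=(u>=t)&(u<t+.0025)
        r=[]
        for lo,hi in((-.042,-.034),(-.03,-.0),(0,.03),(.034,.042)):
            k=kk&(v>lo)&(v<hi);r.append((round(float(np.median(q[k,2])),4),int(k.sum())) if k.any() else None)
        print(round(t*1000,1),r)
    k=(abs(u)<.06)
    for t in np.arange(-.046,.046,.002):
        kk=k&(v>=t)&(v<t+.002)
        if kk.any():print(round(t*1000),round(float(np.median(q[kk,2])),4),kk.sum(),end='; ')
    print()
E
```

```text
top ((620.8932495117188, 192.8917236328125), (150.38719177246094, 61.458431243896484), 17.947208404541016) [[539.9000244140625, 199.0], [558.7999877929688, 140.5], [701.9000244140625, 186.8000030517578], [683.0, 245.3000030517578]]
angle 17.947208
-100.0 [None, None, None, None]
-97.5 [None, None, None, None]
-95.0 [None, None, None, None]
-92.5 [None, None, None, None]
-90.0 [None, None, None, None]
-87.5 [(0.061, 1), (0.0664, 7), (0.0668, 8), (0.0669, 3)]
-85.0 [(0.0809, 7), (0.0804, 18), (0.0806, 13), (0.0889, 3)]
-82.5 [(0.0857, 4), (0.0825, 12), (0.0803, 16), (0.0893, 5)]
-80.0 [(0.0826, 4), (0.0805, 15), (0.0817, 14), (0.0885, 4)]
-77.5 [(0.0915, 5), (0.0815, 13), (0.0813, 15), (0.0879, 4)]
-75.0 [(0.0855, 4), (0.0847, 17), (0.0851, 14), (0.0908, 4)]
-72.5 [(0.0842, 5), (0.086, 13), (0.0853, 14), (0.0862, 4)]
-70.0 [(0.0882, 5), (0.0849, 16), (0.0842, 14), (0.0894, 5)]
-67.5 [(0.0871, 4), (0.0853, 14), (0.0853, 17), (0.088, 3)]
-65.0 [(0.0862, 6), (0.0857, 15), (0.0853, 12), (0.0898, 3)]
-62.5 [(0.0887, 3), (0.0871, 14), (0.0851, 14), (0.0906, 5)]
-60.0 [(0.0867, 4), (0.0847, 1
[... 2816 characters left out ...]

95.0 [None, None, None, None]
97.5 [None, None, None, None]
-46 0.077 4; -44 0.0708 176; -42 0.0654 303; -40 0.0765 78; -38 0.09 24; -36 0.0319 12; -34 0.0313 13; -32 0.0858 14; -30 0.0851 29; -28 0.0856 25; -26 0.0855 19; -24 0.0851 21; -22 0.0855 30; -20 0.0855 17; -18 0.0853 25; -16 0.0857 29; -14 0.0855 21; -12 0.0858 23; -10 0.0854 20; -8 0.0854 23; -6 0.0854 27; -4 0.0846 15; -2 0.0855 24; 0 0.0854 28; 2 0.0858 23; 4 0.0855 24; 6 0.0853 23; 8 0.0855 18; 10 0.0853 22; 12 0.0853 27; 14 0.0856 22; 16 0.0856 19; 18 0.0852 21; 20 0.0851 18; 22 0.0854 24; 24 0.0855 21; 26 0.0851 26; 28 0.0852 13; 30 0.0837 3; 32 0.0853 20; 34 0.0857 73; 36 0.0879 55; 38 0.0901 16; 40 0.0898 11; 42 0.0884 1;
```

```bash
python3 - <<'E'
from h import *
for n,box in(("top",(340,170,405,245)),("side",(262,275,340,350))):
    f=np.load(f"pics/{n}0.npz");p,d=f['p'].astype(int),f['d'];W=pts(n,d)
    x0,y0,x1,y1=box;w=W[y0:y1,x0:x1].reshape(-1,3)
    q=w[(w[:,2]>.060)&(w[:,2]<.075)]
    rect=cv2.minAreaRect((q[:,:2]*1000).astype(np.float32));print(n,len(q),np.median(q[:,2]),rect)
    m=np.zeros(d.shape,np.uint8);m[y0:y1,x0:x1]=((W[y0:y1,x0:x1,2]>.060)&(W[y0:y1,x0:x1,2]<.075))*255
    ct=max(cv2.findContours(m,0,1)[0],key=len)
    X=onplane(n,ct.reshape(-1,2),.066);print(cv2.minAreaRect((X[:,:2]*1000).astype(np.float32)))
    # rim by outermost of the saturation-grey bright pixels
    c=p[y0:y1,x0:x1];g=((c.max(2)-c.min(2)<25)&(c.min(2)>110)).astype(np.uint8)
    ct=max(cv2.findContours(g,0,1)[0],key=len).reshape(-1,2)+[x0,y0]
    X=onplane(n,ct,.066);print('colour',cv2.minAreaRect((X[:,:2]*1000).astype(np.float32)))
f=np.load("pics/top0.npz");W=pts("top",f['d'])
for nm,(u,v) in dict(dish=(107,198),botA=(262,137),botB=(301,126),vial=(278,170),beaker=(276,211),stop=(284,252),yel1=(190,286),yel2=(335,290),spat=(462,195),teal=(355,117)).items():print(nm,W[v,u].round(3))
E
```

```text
top 328 0.06466867274410942 ((597.7374267578125, -219.92703247070312), (120.60733795166016, 46.920509338378906), 25.35933494567871)
((597.6923217773438, -219.65428161621094), (120.79218292236328, 46.587913513183594), 24.791807174682617)
colour ((597.4277954101562, -220.40606689453125), (117.32910919189453, 42.57085037231445), 25.36214256286621)
side 468 0.06432890324086406 ((596.3843994140625, -218.97779846191406), (121.34951782226562, 45.484554290771484), 25.09777069091797)
((595.6277465820312, -220.47064208984375), (121.50820922851562, 45.759368896484375), 25.3480281829834)
colour ((587.1920776367188, -225.0535430908203), (141.86387634277344, 56.213035583496094), 32.295650482177734)
dish [0.637 0.424 0.004]
botA [0.754 0.039 0.148]
botB [ 0.777 -0.048  0.147]
vial [0.689 0.004 0.077]
beaker [0.597 0.009 0.001]
stop [ 0.496 -0.008  0.029]
yel1 [0.418 0.223 0.001]
yel2 [ 0.4   -0.132 -0.001]
spat [ 0.628 -0.453 -0.   ]
teal [ 0.827 -0.192  0.009]
```

```bash
python3 - <<'E'
from scipy.spatial.transform import Rotation as R
import numpy as np
q=[0.56873045,0.41988827,0.56980686,-0.41899841]
r=R.from_quat(q,scalar_first=True);print(r.as_matrix().round(4))
a=np.radians(18.0)
for s in(1,-1):
    z=s*np.array([-np.sin(a),np.cos(a),0]);x=np.array([0,0,-1.]);y=np.cross(z,x)
    t=R.from_matrix(np.c_[x,y,z]);rv=(t*r.inv()).as_rotvec();print(s,np.degrees(rv),np.degrees(rv)/6)
A=np.array([np.cos(a),np.sin(a)])
c=np.array([.6195,.194]);print('press',c+A*.025,'unit A*40mm/..',A)
E
```

```text
[[-5.000e-04  9.551e-01  2.963e-01]
 [ 1.900e-03  2.963e-01 -9.551e-01]
 [-1.000e+00  1.000e-04 -2.000e-03]]
1 [-4.40786232e-02  1.71429952e-01 -1.79233528e+02] [-7.34643720e-03  2.85716587e-02 -2.98722547e+01]
-1 [-0.10960073 -0.02818089  0.76638447] [-0.01826679 -0.00469682  0.12773075]
press [0.64327641 0.20172542] unit A*40mm/.. [0.95105652 0.30901699]
```

>>> {"method": "jog_arm", "body": {
  "moves": [
    [[0.58,0.97,0],[0,0,0]],
    [[1.16,1.94,0],[0,0,0]],
    [[1.74,2.91,0],[0,0,0]],
    [[2.32,3.88,0],[0,0,0]],
    [[2.9,4.84,0],[-0.018,-0.005,0.128]]
  ],
  "fingers": 1
}}

```text
time: 0.6
position: [0.2943, -0.3779, 0.4041]
eef_rot: [0.572, 0.415, 0.572, -0.416]
contact_force: [-0.1, -1.1, 0.4]
width: 0.14
```

>>> {"method": "jog_arm", "body": {
  "moves": [
    [[0.58,0.97,0],[0,0,0]],
    [[1.16,1.94,0],[0,0,0]],
    [[1.74,2.91,0],[0,0,0]],
    [[2.32,3.88,0],[0,0,0]],
    [[2.9,4.84,0],[0,0,0]]
  ]
}}

```text
time: 1.1
position: [0.4102, -0.1841, 0.4044]
eef_rot: [0.573, 0.415, 0.572, -0.416]
contact_force: [0.6, -0.4, -0.2]
width: 0.003
```

>>> {"method": "jog_arm", "body": {
  "moves": [
    [[0.58,0.97,0],[0,0,0]],
    [[1.16,1.94,0],[0,0,0]],
    [[1.74,2.91,0],[0,0,0]],
    [[2.32,3.88,0],[0,0,0]],
    [[2.9,4.84,0],[0,0,0]]
  ]
}}

```text
time: 1.6
position: [0.5263, 0.0096, 0.4043]
eef_rot: [0.573, 0.415, 0.572, -0.416]
contact_force: [0.2, -1.2, 0.4]
width: 0.003
```

>>> {"method": "jog_arm", "body": {
  "moves": [
    [[0.58,0.97,0],[0,0,0]],
    [[1.16,1.94,0],[0,0,0]],
    [[1.74,2.91,0],[0,0,0]],
    [[2.32,3.88,0],[0,0,0]],
    [[2.9,4.84,0],[0,0,0]]
  ]
}}

```text
time: 2.1
position: [0.6424, 0.2032, 0.4039]
eef_rot: [0.572, 0.415, 0.572, -0.416]
contact_force: [0.3, -1.2, 0.6]
width: 0.0
```

>>> {"method": "jog_arm", "body": {
  "moves": [
    [[0,0,-1.0],[0,0,0]],
    [[0,0,-2.0],[0,0,0]],
    [[0,0,-2.8],[0,0,0]],
    [[0,0,-3.15],[0,0,0]],
    [[0,0,-3.15],[0,0,0]]
  ]
}}

```text
time: 2.6
position: [0.6413, 0.2012, 0.2753]
eef_rot: [0.571, 0.414, 0.573, -0.418]
contact_force: [0.3, 0.3, -0.4]
width: 0.001
```

```bash
cat > look.py <<'E'
import sys
from h import *
from cell import telemetry,cams
k=sys.argv[1]
out=[]
for n,b in(("top",tuple(map(int,sys.argv[2].split(',')))),("side",tuple(map(int,sys.argv[3].split(','))))):
    p,d=cams.capture(n);np.savez(f"pics/{n}{k}.npz",p=p,d=d);cv2.imwrite(f"pics/{n}{k}.png",p[:,:,::-1])
    out.append(cv2.resize(p[b[1]:b[3],b[0]:b[2],::-1],(390,390*(b[3]-b[1])//(b[2]-b[0])),interpolation=cv2.INTER_CUBIC))
H=max(o.shape[0] for o in out)
cv2.imwrite(f"pics/look{k}.png",cv2.hconcat([cv2.copyMakeBorder(o,0,H-o.shape[0],0,10,0) for o in out]))
s=telemetry.sense();print(s['time'],s['position'].round(4),s['contact_force'].round(2),s['width'],s['eef_rot'].round(4))
E
python3 look.py 1 140,140,260,260 190,120,320,230
```

```text
2.7 [0.642  0.2012 0.2804] [ 0.27 -0.93  0.84] -0.0012842075218344408 [ 0.573   0.4158  0.5711 -0.4156]
```

View pics/look1.png

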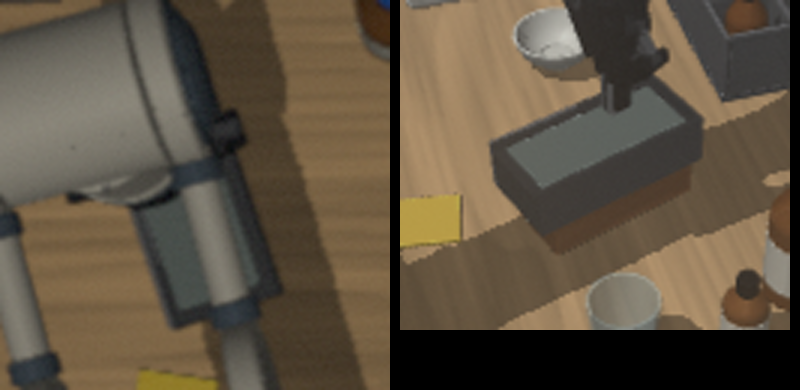

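>>> {"method": "jog_arm", "body": {
  "moves": [
    [[0,0,-0.1],[0,0,0]],
    [[0,0,-0.2],[0,0,0]],
    [[0,0,-0.28],[0,0,0]],
    [[0,0,-0.34],[0,0,0]],
    [[0,0,-0.38],[0,0,0]]
  ]
}}

```text
time: 3.2
position: [0.6417, 0.2013, 0.2632]
eef_rot: [0.573, 0.415, 0.572, -0.416]
contact_force: [-0.1, 0.5, 0.3]
width: -0.004
```

>>> {"method": "jog_arm", "body": {
  "moves": [
    [[0,0,-0.01],[0,0,0]],
    [[0,0,-0.02],[0,0,0]],
    [[0,0,-0.03],[0,0,0]],
    [[0,0,-0.04],[0,0,0]],
    [[0,0,-0.05],[0,0,0]]
  ]
}}

```text
time: 3.7
position: [0.6418, 0.2013, 0.2615]
eef_rot: [0.573, 0.415, 0.571, -0.416]
contact_force: [-0.2, 0.4, 0.2]
width: -0.001
```

>>> {"method": "jog_arm", "body": {
  "moves": [
    [[0,0,-0.01],[0,0,0]],
    [[0,0,-0.02],[0,0,0]],
    [[0,0,-0.03],[0,0,0]],
    [[0,0,-0.035],[0,0,0]],
    [[0,0,-0.035],[0,0,0]]
  ]
}}

```text
time: 4.2
position: [0.6418, 0.2013, 0.26]
eef_rot: [0.573, 0.415, 0.572, -0.416]
contact_force: [0.3, -0.2, -0.2]
width: 0.0
```

>>> {"method": "jog_arm", "body": {
  "moves": [
    [[0,0,-0.01],[0,0,0]],
    [[0,0,-0.02],[0,0,0]],
    [[0,0,-0.03],[0,0,0]],
    [[0,0,-0.035],[0,0,0]],
    [[0,0,-0.035],[0,0,0]]
  ]
}}

```text
time: 4.7
position: [0.6418, 0.2013, 0.2586]
eef_rot: [0.573, 0.415, 0.572, -0.416]
contact_force: [-0.6, 0.9, -0.4]
width: 0.003
```

>>> {"method": "jog_arm", "body": {
  "moves": [
    [[0,0,-0.01],[0,0,0]],
    [[0,0,-0.02],[0,0,0]],
    [[0,0,-0.03],[0,0,0]],
    [[0,0,-0.03],[0,0,0]],
    [[0,0,-0.03],[0,0,0]]
  ]
}}

```text
time: 5.2
position: [0.6417, 0.2013, 0.2574]
eef_rot: [0.573, 0.415, 0.572, -0.416]
contact_force: [0.3, -0.6, 0.7]
width: -0.002
```

```bash
python3 -c "
from cell import telemetry
print(telemetry.sense()['contact_force'])"
```

```text
[ 0.32910988 -0.60878555  0.67661037]
```

>>> {"method": "jog_arm", "body": {
  "moves": [
    [[0,0,-0.01],[0,0,0]],
    [[0,0,-0.02],[0,0,0]],
    [[0,0,-0.03],[0,0,0]],
    [[0,0,-0.03],[0,0,0]],
    [[0,0,-0.03],[0,0,0]]
  ]
}}

```text
time: 5.7
position: [0.6418, 0.2013, 0.2563]
eef_rot: [0.573, 0.415, 0.572, -0.416]
contact_force: [-0.3, -0.2, 0.1]
width: 0.003
```

>>> {"method": "jog_arm", "body": {
  "moves": [
    [[0,0,-0.01],[0,0,0]],
    [[0,0,-0.02],[0,0,0]],
    [[0,0,-0.03],[0,0,0]],
    [[0,0,-0.03],[0,0,0]],
    [[0,0,-0.03],[0,0,0]]
  ]
}}

```text
time: 6.2
position: [0.6418, 0.2013, 0.255]
eef_rot: [0.573, 0.415, 0.572, -0.416]
contact_force: [-0.6, -0.4, 0.7]
width: -0.002
```

>>> {"method": "jog_arm", "body": {
  "moves": [
    [[0,0,-0.01],[0,0,0]],
    [[0,0,-0.02],[0,0,0]],
    [[0,0,-0.03],[0,0,0]],
    [[0,0,-0.03],[0,0,0]],
    [[0,0,-0.03],[0,0,0]]
  ]
}}

```text
time: 6.7
position: [0.6418, 0.2013, 0.2539]
eef_rot: [0.573, 0.415, 0.572, -0.416]
contact_force: [0.4, -0.7, -0.2]
width: 0.0
```

```bash
python3 look.py 2 140,140,260,260 220,130,300,200
```

```text
6.8 [0.6418 0.2014 0.2539] [ 0.88 -0.06 -0.42] -0.0015547431460280834 [ 0.5726  0.4152  0.5715 -0.416 ]
```

View pics/look2.png

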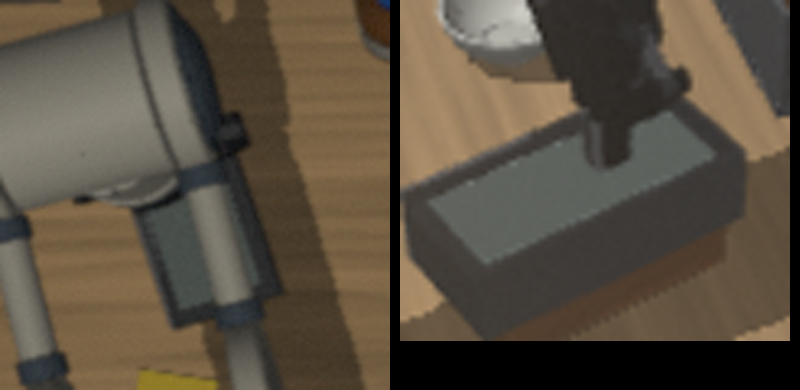

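```bash
cat > hz.py <<'E'
import sys
from h import *
a=np.radians(18);A=np.array([np.cos(a),np.sin(a)]);Bv=np.array([-A[1],A[0]])
k=sys.argv[1]
W=pts("side",np.load(f"pics/side{k}.npz")['d']).reshape(-1,3)
u=(W[:,:2]-[.6183,.195])@A;v=(W[:,:2]-[.6183,.195])@Bv
m=(u>-.065)&(u<-.01)&(abs(v)<.025)&(W[:,2]>.04)&(W[:,2]<.1);print('plate z',np.median(W[m,2]),m.sum())
E
for k in 0 1 2; do python3 hz.py $k; done
```

```text
plate z 0.0851399814102854 267
plate z 0.08568737758236356 273
plate z 0.07919575573378233 277
```

>>> {"method": "jog_arm", "body": {
  "moves": [
    [[0,0,-0.01],[0,0,0]],
    [[0,0,-0.02],[0,0,0]],
    [[0,0,-0.025],[0,0,0]],
    [[0,0,-0.025],[0,0,0]],
    [[0,0,-0.025],[0,0,0]]
  ]
}}

```text
time: 7.3
position: [0.6418, 0.2013, 0.2529]
eef_rot: [0.573, 0.415, 0.572, -0.416]
contact_force: [0.9, 1.9, 0.8]
width: -0.002
```

```bash
sleep 0.1
```

>>> {"method": "jog_arm", "body": {
  "moves": [
    [[0,0,-0.01],[0,0,0]],
    [[0,0,-0.02],[0,0,0]],
    [[0,0,-0.025],[0,0,0]],
    [[0,0,-0.025],[0,0,0]],
    [[0,0,-0.025],[0,0,0]]
  ]
}}

```text
time: 7.8
position: [0.6418, 0.2013, 0.2519]
eef_rot: [0.573, 0.415, 0.572, -0.416]
contact_force: [-0.1, -0.1, 0.7]
width: -0.001
```

>>> {"method": "jog_arm", "body": {
  "moves": [
    [[0,0,-0.01],[0,0,0]],
    [[0,0,-0.02],[0,0,0]],
    [[0,0,-0.025],[0,0,0]],
    [[0,0,-0.025],[0,0,0]],
    [[0,0,-0.025],[0,0,0]]
  ]
}}

```text
time: 8.3
position: [0.6418, 0.2014, 0.2509]
eef_rot: [0.573, 0.415, 0.572, -0.416]
contact_force: [-1.0, -0.1, 0.5]
width: -0.003
```

>>> {"method": "jog_arm", "body": {
  "moves": [
    [[0,0,-0.01],[0,0,0]],
    [[0,0,-0.02],[0,0,0]],
    [[0,0,-0.025],[0,0,0]],
    [[0,0,-0.025],[0,0,0]],
    [[0,0,-0.025],[0,0,0]]
  ]
}}

```text
time: 8.8
position: [0.6418, 0.2013, 0.2499]
eef_rot: [0.573, 0.415, 0.572, -0.416]
contact_force: [1.0, 0.1, -0.1]
width: -0.001
```

>>> {"method": "jog_arm", "body": {
  "moves": [
    [[0,0,-0.01],[0,0,0]],
    [[0,0,-0.02],[0,0,0]],
    [[0,0,-0.025],[0,0,0]],
    [[0,0,-0.025],[0,0,0]],
    [[0,0,-0.025],[0,0,0]]
  ]
}}

```text
time: 9.3
position: [0.6418, 0.2013, 0.2489]
eef_rot: [0.573, 0.415, 0.572, -0.416]
contact_force: [0.7, 0.5, 0.1]
width: -0.001
```

>>> {"method": "jog_arm", "body": {
  "moves": [
    [[0,0,-0.01],[0,0,0]],
    [[0,0,-0.02],[0,0,0]],
    [[0,0,-0.025],[0,0,0]],
    [[0,0,-0.025],[0,0,0]],
    [[0,0,-0.025],[0,0,0]]
  ]
}}

```text
time: 9.8
position: [0.6418, 0.2013, 0.2479]
eef_rot: [0.573, 0.415, 0.572, -0.416]
contact_force: [0.6, 0.7, 0.4]
width: -0.006
```

>>> {"method": "jog_arm", "body": {
  "moves": [
    [[0,0,-0.01],[0,0,0]],
    [[0,0,-0.02],[0,0,0]],
    [[0,0,-0.025],[0,0,0]],
    [[0,0,-0.025],[0,0,0]],
    [[0,0,-0.025],[0,0,0]]
  ]
}}

```text
time: 10.3
position: [0.6418, 0.2013, 0.2469]
eef_rot: [0.573, 0.415, 0.572, -0.416]
contact_force: [0.7, -0.1, 0.6]
width: 0.001
```

>>> {"method": "jog_arm", "body": {
  "moves": [
    [[0,0,-0.01],[0,0,0]],
    [[0,0,-0.02],[0,0,0]],
    [[0,0,-0.025],[0,0,0]],
    [[0,0,-0.025],[0,0,0]],
    [[0,0,-0.025],[0,0,0]]
  ]
}}

```text
time: 10.8
position: [0.6418, 0.2013, 0.2459]
eef_rot: [0.573, 0.415, 0.572, -0.416]
contact_force: [0.7, 0.5, -0.2]
width: -0.0
```

>>> {"method": "jog_arm", "body": {
  "moves": [
    [[0,0,-0.01],[0,0,0]],
    [[0,0,-0.02],[0,0,0]],
    [[0,0,-0.025],[0,0,0]],
    [[0,0,-0.025],[0,0,0]],
    [[0,0,-0.025],[0,0,0]]
  ]
}}

```text
time: 11.3
position: [0.6418, 0.2013, 0.2449]
eef_rot: [0.573, 0.415, 0.572, -0.416]
contact_force: [-1.0, 0.6, 1.4]
width: 0.001
```

```bash
python3 look.py 3 140,140,260,260 220,130,300,200; python3 hz.py 3
```

```text
11.4 [0.6418 0.2013 0.2449] [-0.6   0.22  1.34] 0.0018176578996900341 [ 0.5726  0.4152  0.5715 -0.416 ]
plate z 0.0703912947366262 263
```

>>> {"method": "jog_arm", "body": {
  "moves": [
    [[0,0,-0.01],[0,0,0]],
    [[0,0,-0.02],[0,0,0]],
    [[0,0,-0.025],[0,0,0]],
    [[0,0,-0.025],[0,0,0]],
    [[0,0,-0.025],[0,0,0]]
  ]
}}

```text
time: 11.9
position: [0.6417, 0.2013, 0.2449]
eef_rot: [0.573, 0.415, 0.571, -0.416]
contact_force: [-2.1, -0.7, 5.7]
width: 0.002
```

>>> {"method": "jog_arm", "body": {
  "moves": [
    [[0,0,-0.005],[0,0,0]],
    [[0,0,-0.01],[0,0,0]],
    [[-0.024,-0.008,-0.01],[0,0,0]],
    [[-0.071,-0.023,-0.01],[0,0,0]],
    [[-0.119,-0.039,-0.01],[0,0,0]]
  ]
}}

```text
time: 12.4
position: [0.6375, 0.1999, 0.2449]
eef_rot: [0.574, 0.416, 0.571, -0.415]
contact_force: [3.5, 1.7, 6.3]
width: -0.002
```

>>> {"method": "jog_arm", "body": {
  "moves": [
    [[-0.07,-0.023,-0.005],[0,0,0]],
    [[-0.143,-0.046,-0.005],[0,0,0]],
    [[-0.214,-0.07,-0.005],[0,0,0]],
    [[-0.285,-0.093,-0.005],[0,0,0]],
    [[-0.357,-0.116,-0.005],[0,0,0]]
  ]
}}

```text
time: 12.9
position: [0.6233, 0.1952, 0.2449]
eef_rot: [0.574, 0.416, 0.571, -0.415]
contact_force: [3.6, 1.0, 4.6]
width: -0.001
```

```bash
python3 look.py 4 140,140,260,260 210,130,300,210; python3 hz.py 4
```

```text
13.0 [0.623  0.1952 0.2448] [1.63 0.54 6.91] -0.0011210285242833993 [ 0.5734  0.4162  0.5707 -0.415 ]
plate z 0.07030973937784443 267
```

View pics/look4.png

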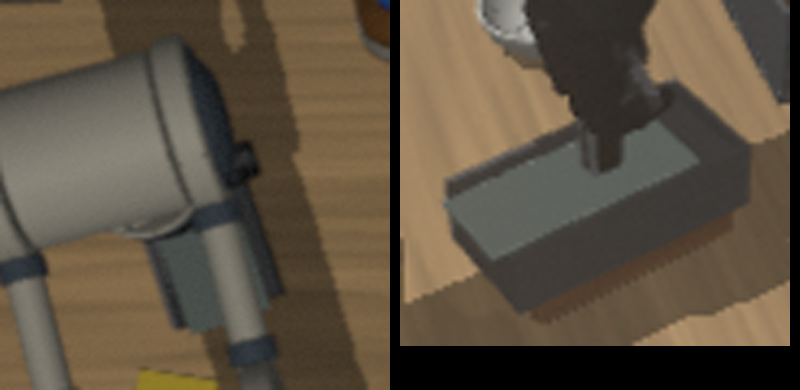

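>>> {"method": "jog_arm", "body": {
  "moves": [
    [[-0.07,-0.023,-0.005],[0,0,0]],
    [[-0.143,-0.046,-0.005],[0,0,0]],
    [[-0.214,-0.07,-0.005],[0,0,0]],
    [[-0.285,-0.093,-0.005],[0,0,0]],
    [[-0.357,-0.116,-0.005],[0,0,0]]
  ]
}}

```text
time: 13.5
position: [0.6091, 0.1906, 0.2448]
eef_rot: [0.574, 0.417, 0.57, -0.415]
contact_force: [2.9, 1.0, 5.7]
width: -0.002
```

>>> {"method": "jog_arm", "body": {
  "moves": [
    [[-0.07,-0.023,-0.003],[0,0,0]],
    [[-0.143,-0.046,-0.003],[0,0,0]],
    [[-0.214,-0.07,-0.003],[0,0,0]],
    [[-0.285,-0.093,-0.003],[0,0,0]],
    [[-0.357,-0.116,-0.003],[0,0,0]]
  ]
}}

```text
time: 14.0
position: [0.5948, 0.186, 0.2448]
eef_rot: [0.574, 0.417, 0.57, -0.415]
contact_force: [3.8, 1.6, 6.7]
width: 0.0
```

```bash
python3 look.py 5 140,140,260,260 210,130,300,210; python3 hz.py 5
```

```text
14.1 [0.5946 0.1859 0.2448] [2.14 0.82 7.48] 0.0007288665375002124 [ 0.5736  0.4164  0.5705 -0.4148]
plate z 0.0708215542466776 260
```

View pics/look5.png

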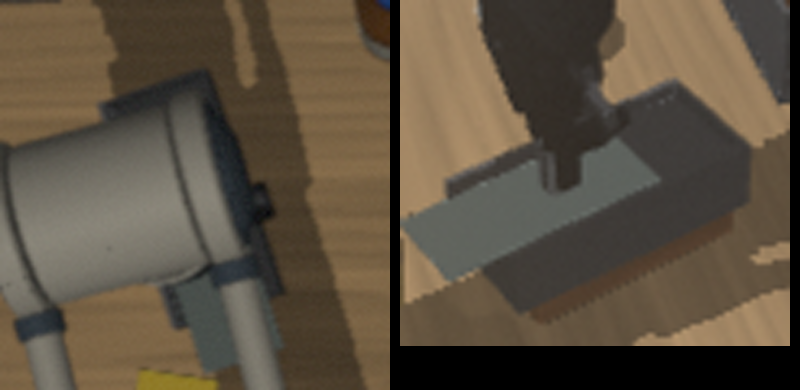

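```bash
cat > pl.py <<'E'
import sys
from h import *
k=sys.argv[1];z=float(sys.argv[2]);zc=float(sys.argv[3]) if len(sys.argv)>3 else z
for n in ("side","top"):
    f=np.load(f"pics/{n}{k}.npz");p,d=f['p'].astype(int),f['d'];W=pts(n,d)
    m=((abs(W[...,2]-z)<.007)&(p[...,1]-p[...,0]>3)&(p[...,1]>70)).astype(np.uint8)
    if len(sys.argv)>5: m[W[...,1]>float(sys.argv[5])]=0
    m=cv2.morphologyEx(m,cv2.MORPH_OPEN,np.ones((3,3)))
    cs=cv2.findContours(m,0,1)[0]
    if not cs: continue
    ct=max(cs,key=cv2.contourArea).reshape(-1,2);X=onplane(n,ct,zc)
    r=cv2.minAreaRect((X[:,:2]*1000).astype(np.float32));print(n,cv2.contourArea(ct),np.round(r[0],1),np.round(r[1],1),round(r[2],2),ct[ct[:,0].argmin()],ct[ct[:,1].argmax()],ct[ct[:,0].argmax()])
    a=np.radians(18);A=np.array([np.cos(a),np.sin(a)]);B=np.array([-A[1],A[0]])
    u=(X[:,:2]-[.6195,.194])@A*1000;v=(X[:,:2]-[.6195,.194])@B*1000;print(' u',u.min().round(1),u.max().round(1),'v',v.min().round(1),v.max().round(1))
E
python3 pl.py 5 .0705; python3 pl.py 0 .085
```

```text
side 150.5 [607.9 182.4] [75.2 43.7] 19.69 [244 177] [244 181] [267 172]
 u -51.7 23.2 v -29.2 15.3
top 231.5 [531.3 179.8] [63.8 25.3] 19.58 [195 228] [203 252] [211 251]
 u -120.0 -56.5 v 1.5 27.0
side 788.0 [617.8 194.8] [151.2  61.1] 18.29 [227 169] [236 181] [282 161]
 u -77.0 74.1 v -29.2 32.0
top 1673.5 [621.1 192.9] [152.7  63.1] 17.78 [175 174] [194 235] [219 227]
 u -75.1 77.6 v -33.0 30.2
```

>>> {"method": "jog_arm", "body": {
  "moves": [
    [[-0.067,-0.022,-0.002],[0,0,0]],
    [[-0.133,-0.043,-0.002],[0,0,0]],
    [[-0.2,-0.065,-0.002],[0,0,0]],
    [[-0.266,-0.087,-0.002],[0,0,0]],
    [[-0.333,-0.108,-0.002],[0,0,0]]
  ]
}}

```text
time: 14.6
position: [0.5816, 0.1817, 0.2448]
eef_rot: [0.574, 0.417, 0.57, -0.415]
contact_force: [3.3, 0.7, 6.0]
width: -0.002
```

```bash
python3 look.py 6 140,140,260,260 190,130,300,210; python3 pl.py 6 .0705
```

```text
14.7 [0.5813 0.1816 0.2448] [1.99 0.57 8.08] -0.004829598775951716 [ 0.5737  0.4165  0.5704 -0.4147]
side 94.0 [613.5 176.8] [59. 37.] 52.14 [246 177] [246 179] [263 173]
 u -43.5 10.0 v -27.3 16.3
top 233.5 [517.4 174.8] [62.9 26. ] 19.91 [197 234] [205 258] [213 256]
 u -134.6 -71.9 v 0.8 27.1
```

View pics/look6.png

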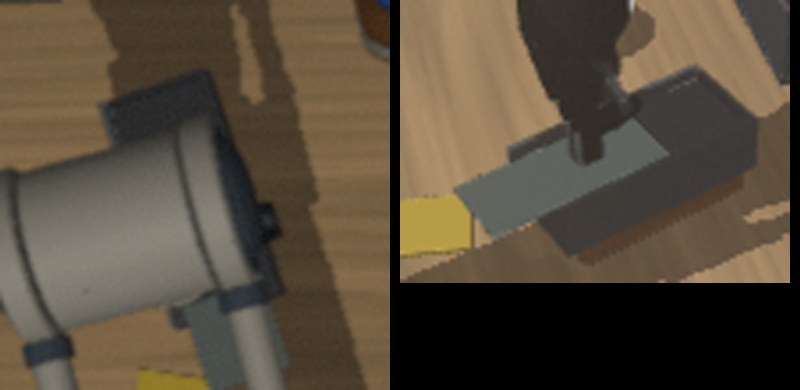

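>>> {"method": "jog_arm", "body": {
  "moves": [
    [[0,0,0.03],[0,0,0]],
    [[0,0,0.1],[0,0,0]],
    [[0,0,0.18],[0,0,0]],
    [[0,0,0.27],[0,0,0]],
    [[0,0,0.36],[0,0,0]]
  ]
}}

```text
time: 15.2
position: [0.5807, 0.1815, 0.257]
eef_rot: [0.572, 0.415, 0.572, -0.416]
contact_force: [0.1, -0.2, 1.0]
width: -0.002
```

>>> {"method": "jog_arm", "body": {
  "moves": [
    [[0,0,0.1],[0,0,0]],
    [[0,0,0.25],[0,0,0]],
    [[0,0,0.6],[0,0,0]],
    [[0,0,1.2],[0,0,0]],
    [[0,0,1.8],[0,0,0]]
  ]
}}

```text
time: 15.7
position: [0.5807, 0.1815, 0.3308]
eef_rot: [0.573, 0.415, 0.572, -0.416]
contact_force: [0.8, 0.3, 0.2]
width: 0.002
```

```bash
python3 look.py 7 140,140,260,260 190,130,300,210; python3 pl.py 7 .085
```

```text
15.8 [0.5813 0.1816 0.3353] [0.42 0.63 1.22] 0.0011446589088024268 [ 0.5746  0.4175  0.5696 -0.4137]
side 156.5 [605.2 187.5] [51.5 51.8] 17.18 [242 168] [247 174] [263 169]
 u -41.4 10.4 v -27.9 23.9
top 129.0 [516.6 180.8] [64.8 15.7] 20.61 [196 233] [205 259] [208 258]
 u -134.4 -69.8 v 12.2 28.1
```

View pics/look7.png

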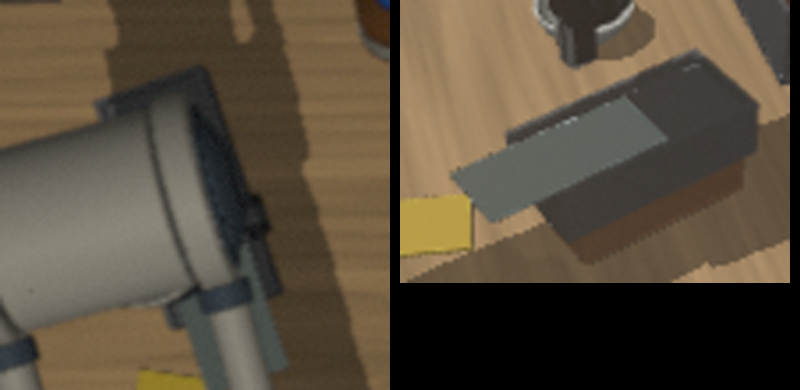

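```bash
python3 - <<'E'
from h import *
f=np.load("pics/side7.npz");p,d=f['p'].astype(int),f['d'];W=pts("side",d)
print(p[178,225],p[170,240],p[165,255],p[162,270])
m=((abs(W[...,2]-.085)<.006)&(p[...,1]-p[...,0]>2)&(p[...,1]>60)).astype(np.uint8)
m=cv2.morphologyEx(m,cv2.MORPH_CLOSE,np.ones((3,3)))
k,l,st,ce=cv2.connectedComponentsWithStats(m);i=1+st[1:,4].argmax();print(st[i])
ct=max(cv2.findContours((l==i).astype(np.uint8),0,1)[0],key=cv2.contourArea).reshape(-1,2);X=onplane("side",ct,.085)[:,:2]
r=cv2.minAreaRect((X*1000).astype(np.float32));print(r,cv2.boxPoints(r).round(1).tolist())
a=np.radians(18);A=np.array([np.cos(a),np.sin(a)]);B=np.array([-A[1],A[0]])
u=(X-[.6195,.194])@A;v=(X-[.6195,.194])@B;print(u.min(),u.max(),v.min(),v.max())
E
```

```text
[ 97 100  94] [ 97 100  95] [ 95 100  94] [64 61 58]
[205 157  60  35 886]
((558.3997192382812, 175.39959716796875), (149.02818298339844, 60.66728973388672), 18.18391227722168) [[478.1000061035156, 181.0], [497.1000061035156, 123.30000305175781], [638.7000122070312, 169.8000030517578], [619.7000122070312, 227.5]]
-0.1383598399892358 0.010566696220375635 -0.029339140918707977 0.03154400949301062
```

>>> {"method": "jog_arm", "body": {
  "moves": [
    [[-0.5,-0.16,0],[0,0,0]],
    [[-1.0,-0.33,0],[0,0,0]],
    [[-1.4,-0.46,0],[0,0,0]],
    [[-1.52,-0.5,0],[0,0,0]],
    [[-1.52,-0.5,0],[0,0,0]]
  ],
  "fingers": -1
}}

```text
time: 16.3
position: [0.5198, 0.1614, 0.3296]
eef_rot: [0.573, 0.415, 0.571, -0.416]
contact_force: [-0.1, 0.6, -0.0]
width: 0.846
```

>>> {"method": "jog_arm", "body": {
  "moves": [
    [[0,0,0],[0,0,0]],
    [[0,0,0],[0,0,0]],
    [[0,0,0],[0,0,0]],
    [[0,0,0],[0,0,0]],
    [[0,0,0],[0,0,0]]
  ]
}}

```text
time: 16.8
position: [0.5202, 0.1616, 0.3291]
eef_rot: [0.573, 0.415, 0.572, -0.416]
contact_force: [-0.0, -0.1, 0.0]
width: 0.997
```

```bash
python3 look.py 8 140,140,260,260 170,80,300,210; python3 -c "
from cell import telemetry
from scipy.spatial.transform import Rotation as R
import numpy as np
m=R.from_quat(telemetry.sense()['eef_rot'],scalar_first=True).as_matrix();print(m.round(4),np.degrees(np.arctan2(m[0,2],-m[1,2])))"
```

```text
16.9 [0.5201 0.1616 0.3292] [ 0.42 -0.01 -0.21] 0.9964945646433193 [ 0.5726  0.4151  0.5716 -0.4161]
[[ 4.000e-04  9.510e-01  3.091e-01]
 [-1.900e-03  3.091e-01 -9.510e-01]
 [-1.000e+00 -2.000e-04  1.900e-03]] 18.005025971022675
```

View pics/look8.png

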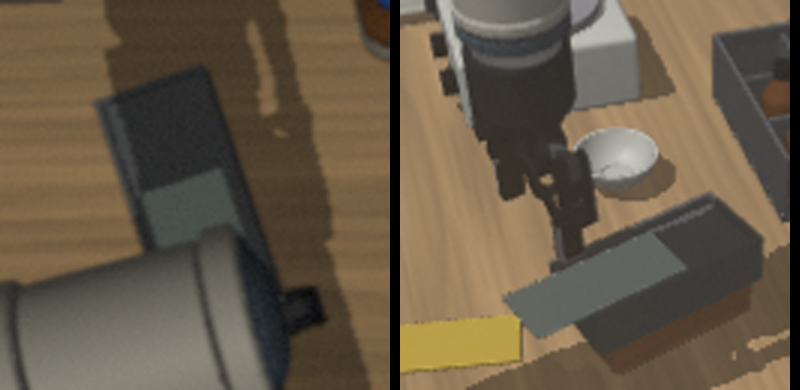

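>>> {"method": "jog_arm", "body": {
  "moves": [
    [[0,0,-0.6],[0,0,0]],
    [[0,0,-1.2],[0,0,0]],
    [[0,0,-1.6],[0,0,0]],
    [[0,0,-1.65],[0,0,0]],
    [[0,0,-1.65],[0,0,0]]
  ]
}}

```text
time: 17.4
position: [0.5201, 0.1615, 0.2633]
eef_rot: [0.572, 0.415, 0.572, -0.416]
contact_force: [0.4, 0.9, 1.3]
width: 1.0
```

```bash
python3 look.py 9 140,170,260,290 190,120,280,210
```

```text
17.5 [0.5204 0.1616 0.2647] [ 0.32 -0.11 -0.28] 1.0025748787472053 [ 0.5731  0.4158  0.571  -0.4155]
```

View pics/look9.png

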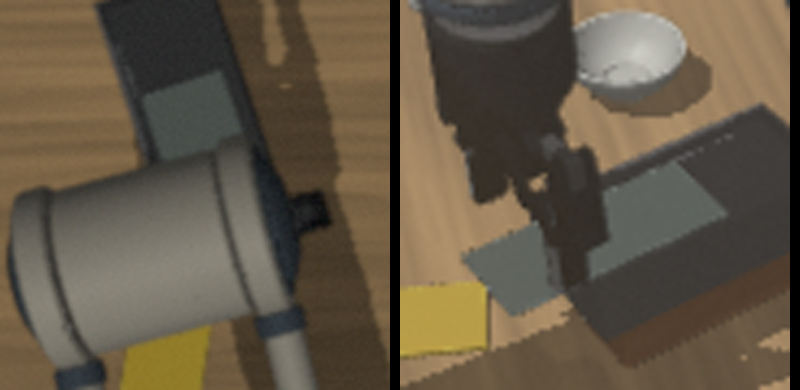

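```bash
python3 - <<'E'
from h import *
a=np.radians(18);A=np.array([np.cos(a),np.sin(a)]);B=np.array([-A[1],A[0]])
W=pts("side",np.load("pics/side9.npz")['d'])
s=W[150:192,222:242].reshape(-1,3);u=(s[:,:2]-[.6183,.195])@A;v=(s[:,:2]-[.6183,.195])@B
m=(v<-.043)&(v>-.065)&(s[:,2]>.095)
for z in np.arange(.095,.14,.005):
    k=m&(abs(s[:,2]-z)<.0025)
    if k.any():print(round(z,3),k.sum(),'u',(u[k].min()*1e3).round(1),(u[k].max()*1e3).round(1),'v',(v[k].min()*1e3).round(1),(v[k].max()*1e3).round(1))
E
```

```text
0.105 5 u -116.9 -99.5 v -51.1 -46.7
0.11 8 u -117.1 -99.6 v -55.9 -47.8
0.115 15 u -117.5 -100.5 v -58.3 -44.5
0.12 13 u -117.5 -95.5 v -56.9 -44.2
0.125 17 u -116.8 -99.0 v -58.0 -44.9
0.13 14 u -117.4 -101.3 v -57.0 -45.3
0.135 7 u -116.5 -101.1 v -57.2 -46.5
0.14 2 u -115.5 -113.2 v -50.4 -49.8
```

>>> {"method": "jog_arm", "body": {
  "moves": [
    [[0,0,-0.2],[0,0,0]],
    [[0,0,-0.4],[0,0,0]],
    [[0,0,-0.6],[0,0,0]],
    [[0,0,-0.75],[0,0,0]],
    [[0,0,-0.75],[0,0,0]]
  ]
}}

```text
time: 18.0
position: [0.5196, 0.1614, 0.2316]
eef_rot: [0.572, 0.414, 0.572, -0.417]
contact_force: [-0.4, -0.4, -0.0]
width: 1.001
```

```bash
python3 look.py 10 140,170,260,290 190,120,280,210
```

```text
18.1 [0.52   0.1615 0.233 ] [-0.41  0.86  0.98] 0.9972067086566813 [ 0.5725  0.415   0.5717 -0.4162]
```

View pics/look10.png

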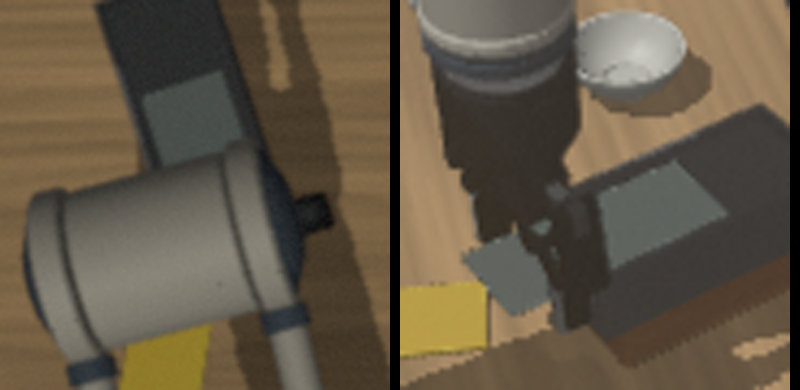

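>>> {"method": "jog_arm", "body": {
  "moves": [
    [[0,0,0],[0,0,0]],
    [[0,0,0],[0,0,0]],
    [[0,0,0],[0,0,0]],
    [[0,0,0],[0,0,0]],
    [[0,0,0],[0,0,0]]
  ],
  "fingers": -0.45
}}

```text
time: 18.6
position: [0.5201, 0.1615, 0.2334]
eef_rot: [0.573, 0.415, 0.571, -0.416]
contact_force: [-0.1, -0.2, 0.2]
width: 0.724
```

>>> {"method": "jog_arm", "body": {
  "moves": [
    [[0,0,0],[0,0,0]],
    [[0,0,0],[0,0,0]],
    [[0,0,0],[0,0,0]],
    [[0,0,0],[0,0,0]],
    [[0,0,0],[0,0,0]]
  ],
  "fingers": 1
}}

```text
time: 19.1
position: [0.5201, 0.1615, 0.2333]
eef_rot: [0.573, 0.415, 0.572, -0.416]
contact_force: [0.2, 0.1, 0.7]
width: 0.682
```

```bash
python3 look.py 11 140,170,260,290 190,120,280,210
```

```text
19.2 [0.5201 0.1615 0.2333] [1.03 0.01 0.75] 0.6829751245683346 [ 0.5726  0.4152  0.5715 -0.416 ]
```

View pics/look11.png

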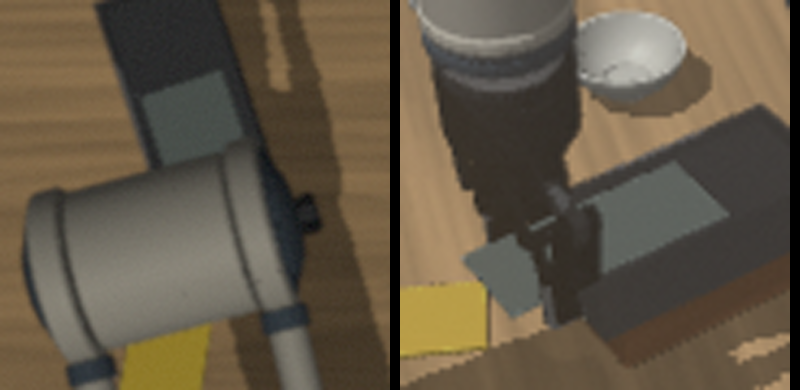

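>>> {"method": "jog_arm", "body": {
  "moves": [
    [[0,0,0.05],[0,0,0]],
    [[0,0,0.15],[0,0,0]],
    [[0,0,0.3],[0,0,0]],
    [[0,0,0.5],[0,0,0]],
    [[0,0,0.7],[0,0,0]]
  ]
}}

```text
time: 19.7
position: [0.5201, 0.1615, 0.2622]
eef_rot: [0.573, 0.415, 0.571, -0.416]
contact_force: [0.4, 0.4, -1.2]
width: 0.682
```

```bash
python3 look.py 12 140,170,260,290 190,120,280,210
```

```text
19.8 [0.5204 0.1616 0.2634] [-0.05 -0.47  0.44] 0.6816043930453243 [ 0.5733  0.416   0.5708 -0.4152]
```

View pics/look12.png

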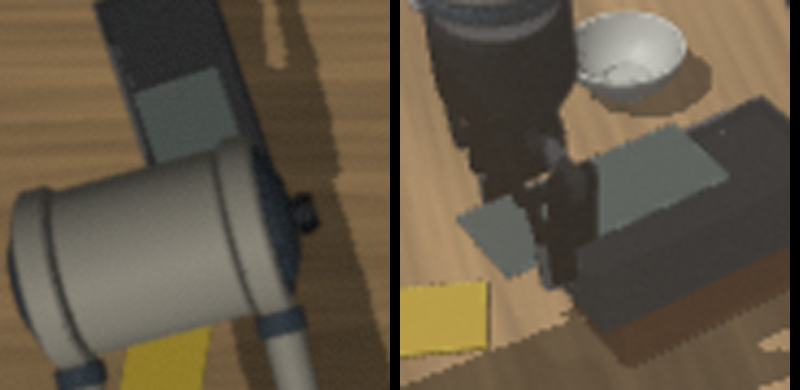

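```bash
cat > plane.py <<'E'
import sys
from h import *
k,z,ang,cx,cy=sys.argv[1],*map(float,sys.argv[2:6])
a=np.radians(ang);A=np.array([np.cos(a),np.sin(a)]);B=np.array([-A[1],A[0]])
for n in("side","top"):
    f=np.load(f"pics/{n}{k}.npz");p=f['p'].astype(int);W=pts(n,f['d'])
    u=(W[...,:2]-[cx,cy])@A;v=(W[...,:2]-[cx,cy])@B
    m=((p[...,1]-p[...,0]>1)&(p[...,1]>60)&(abs(W[...,2]-z)<.02)&(abs(u)<.09)&(abs(v)<.04)).astype(np.uint8)
    l=cv2.morphologyEx(m,cv2.MORPH_OPEN,np.ones((2,2)))>0
    q=W[l];M=np.c_[u[l],v[l],np.ones(l.sum())]
    if l.sum()<50: print(n,l.sum());continue
    w=np.ones(len(q),bool)
    for _ in range(4):
        s=np.linalg.lstsq(M[w],q[w,2],rcond=None)[0];w=abs(q[:,2]-M@s)<.003
    print(n,w.sum(),'slope u,v deg',np.degrees(s[:2]).round(2),'z at centre',s[2].round(4),'u',np.percentile(M[w,0],[.5,99.5]).round(4),'v',np.percentile(M[w,1],[.5,99.5]).round(4))
E
python3 plane.py 12 .114 18 .5598 .1744; python3 plane.py 7 .0855 18 .5598 .1744
```

```text
side 322 slope u,v deg [ -1.15 -11.1 ] z at centre 0.1143 u [-0.0725  0.0741] v [-0.0296  0.02  ]
top 208 slope u,v deg [-19.56  -9.26] z at centre 0.1301 u [0.0265 0.0723] v [-0.0296  0.0271]
side 820 slope u,v deg [ 0.08 -3.31] z at centre 0.0854 u [-0.0747  0.073 ] v [-0.0375  0.0255]
top 32 slope u,v deg [-22.15 -38.34] z at centre 0.0709 u [-0.0728  0.0136] v [-0.0303  0.0235]
```

>>> {"method": "jog_arm", "body": {
  "moves": [
    [[0,0,0.25],[0,0,0]],
    [[0,0,0.65],[0,0,0]],
    [[0,0,1.15],[0,0,0]],
    [[0,0,1.65],[0,0,0]],
    [[0,-0.2,2.0],[0,0,0]]
  ]
}}

```text
time: 20.3
position: [0.52, 0.1538, 0.3441]
eef_rot: [0.573, 0.416, 0.571, -0.415]
contact_force: [0.2, 0.1, -0.7]
width: 0.682
```

>>> {"method": "jog_arm", "body": {
  "moves": [
    [[0.04,-0.4,0.05],[0,0,0.05]],
    [[0.1,-1.0,0.05],[0,0,0.15]],
    [[0.16,-1.7,0.05],[0,0,0.3]],
    [[0.23,-2.4,0.05],[0,0,0.45]],
    [[0.3,-3.1,0.05],[0,0,0.6]]
  ]
}}

```text
time: 20.8
position: [0.5319, 0.028, 0.344]
eef_rot: [0.586, 0.397, 0.584, -0.398]
contact_force: [0.3, 0.4, -0.9]
width: 0.678
```

>>> {"method": "jog_arm", "body": {
  "moves": [
    [[0.07,-0.7,0],[0,0,0.1]],
    [[0.14,-1.4,0],[0,0,0.2]],
    [[0.21,-2.1,0],[0,0,0.3]],
    [[0.28,-2.8,0],[0,0,0.4]],
    [[0.35,-3.5,0],[0,0,0.5]]
  ]
}}

```text
time: 21.3
position: [0.5458, -0.1122, 0.344]
eef_rot: [0.596, 0.382, 0.594, -0.382]
contact_force: [0.4, -0.7, -0.3]
width: 0.683
```

>>> {"method": "jog_arm", "body": {
  "moves": [
    [[0.07,-0.7,0],[0,0,0.05]],
    [[0.14,-1.4,0],[0,0,0.1]],
    [[0.2,-2.1,0],[0,0,0.1]],
    [[0.26,-2.8,0],[0,0,0.1]],
    [[0.29,-3.19,0],[0,0,0.1]]
  ]
}}

```text
time: 21.8
position: [0.5572, -0.2405, 0.3436]
eef_rot: [0.597, 0.379, 0.596, -0.38]
contact_force: [0.0, 1.4, -0.5]
width: 0.685
```

```bash
python3 look.py 13 300,150,450,300 210,180,390,360
```

```text
21.9 [ 0.5573 -0.24    0.3433] [ 0.12  1.15 -0.41] 0.6805861555782122 [ 0.597   0.3791  0.5961 -0.3802]
```

View pics/look13.png

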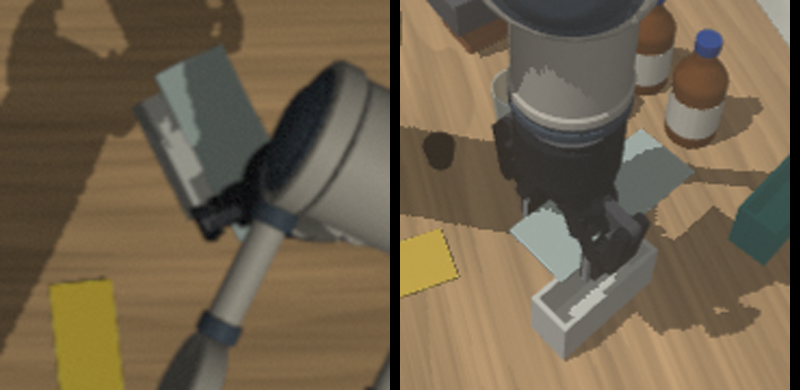

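>>> {"method": "jog_arm", "body": {
  "moves": [
    [[0,0,-0.4],[0,0,0]],
    [[0,0,-1.1],[0,0,0]],
    [[0,0,-1.8],[0,0,0]],
    [[0,0,-2.3],[0,0,0]],
    [[0,0,-2.5],[0,0,0]]
  ]
}}

```text
time: 22.4
position: [0.5569, -0.2362, 0.2393]
eef_rot: [0.596, 0.378, 0.599, -0.379]
contact_force: [-0.3, 0.3, 0.3]
width: 0.68
```

>>> {"method": "jog_arm", "body": {
  "moves": [
    [[0,0,0],[0,0,0]],
    [[0,0,0],[0,0,0]],
    [[0,0,0],[0,0,0]],
    [[0,0,0],[0,0,0]],
    [[0,0,0],[0,0,0]]
  ]
}}

```text
time: 22.9
position: [0.5578, -0.2382, 0.2443]
eef_rot: [0.598, 0.379, 0.596, -0.379]
contact_force: [0.5, 0.3, -0.9]
width: 0.683
```

```bash
python3 look.py 14 320,150,440,270 230,240,370,380; python3 plane.py 14 .094 25.2 .5968 -.2198
```

```text
23.0 [ 0.5577 -0.2382  0.2438] [ 0.24  0.8  -1.12] 0.6753561431661159 [ 0.5978  0.3785  0.5962 -0.3793]
side 918 slope u,v deg [-1.43 -7.2 ] z at centre 0.0944 u [-0.0761  0.0714] v [-0.0289  0.0274]
top 45 slope u,v deg [ 11.33 136.31] z at centre 0.094 u [-0.0275  0.0686] v [-0.0062  0.0251]
```

View pics/look14.png

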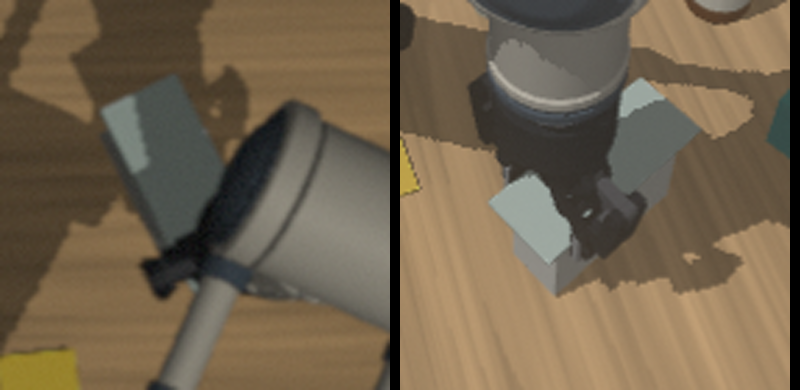

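```bash
cat > corners.py <<'E'
import sys
from h import *
k,z=sys.argv[1],float(sys.argv[2])
f=np.load(f"pics/side{k}.npz");p=f['p'].astype(int);W=pts("side",f['d'])
a=np.radians(25.2);A=np.array([np.cos(a),np.sin(a)]);B=np.array([-A[1],A[0]])
u=(W[...,:2]-[.596,-.2198])@A;v=(W[...,:2]-[.596,-.2198])@B
m=((p[...,1]-p[...,0]>1)&(p[...,1]>60)&(abs(W[...,2]-z)<.007)&(abs(u)<.1)&(abs(v)<.05)).astype(np.uint8)
m=cv2.morphologyEx(m,cv2.MORPH_OPEN,np.ones((2,2)))
q=W[m>0];M=np.c_[u[m>0],v[m>0],np.ones(len(q))]
for nm,s in(("front",M[:,0]<-.062),("rear",M[:,0]>.03)):print(nm,s.sum(),np.median(q[s,2]).round(4))
ct=np.vstack([c.reshape(-1,2) for c in cv2.findContours(m,0,1)[0] if cv2.contourArea(c)>20])
X=onplane("side",ct,z)[:,:2]
r=cv2.minAreaRect((X*1000).astype(np.float32));print('plate',r)
print('trough-frame offset mm',((np.array(r[0])/1000-[.596,-.2198])@A*1e3).round(1),((np.array(r[0])/1000-[.596,-.2198])@B*1e3).round(1))
U=(X-[.596,-.2198])@A*1e3;V=(X-[.596,-.2198])@B*1e3;print(U.min().round(1),U.max().round(1),V.min().round(1),V.max().round(1))
E
python3 corners.py 14 .0944
```

```text
front 225 0.0952
rear 520 0.0947
plate ((596.1383056640625, -222.44334411621094), (149.4918212890625, 60.46152877807617), 24.610328674316406)
trough-frame offset mm -1.0 -2.5
-75.9 74.0 -32.2 28.4
```

```bash
cat > both.py <<'E'
import sys
from h import *
k,z=sys.argv[1],float(sys.argv[2])
a=np.radians(25.2);A=np.array([np.cos(a),np.sin(a)]);B=np.array([-A[1],A[0]])
for n,c in(("side",[.5962,-.2194]),("top",[.5976,-.2198])):
    f=np.load(f"pics/{n}{k}.npz");p=f['p'].astype(int);W=pts(n,f['d'])
    u=(W[...,:2]-c)@A;v=(W[...,:2]-c)@B
    m=((p[...,1]-p[...,0]>1)&(p[...,1]>60)&(abs(W[...,2]-z)<.006)&(abs(u)<.1)&(abs(v)<.05)).astype(np.uint8)
    m=cv2.morphologyEx(m,cv2.MORPH_OPEN,np.ones((2,2)))
    print(n,m.sum(),'depth: u',np.percentile(u[m>0],[.3,99.7]).round(4),'v at rear',np.percentile(v[(m>0)&(u>.03)],[.5,99.5]).round(4),'v at front',np.percentile(v[(m>0)&(u<-.062)],[.5,99.5]).round(4) if ((m>0)&(u<-.062)).any() else None)
    ct=np.vstack([x.reshape(-1,2) for x in cv2.findContours(m,0,1)[0] if cv2.contourArea(x)>20])
    X=onplane(n,ct,z)[:,:2];U=(X-c)@A;V=(X-c)@B
    g=lambda s:(V[s].min().round(4),V[s].max().round(4)) if s.any() else None
    print('   ray: u',U.min().round(4),U.max().round(4),'v rear',g(U>.03),g((U>.04)&(U<.06)))
E
python3 both.py 14 .0945
```

```text
side 1275 depth: u [-0.0759  0.1072] v at rear [-0.0297  0.0262] v at front [-0.2412  0.0267]
   ray: u -0.0763 0.0736 v rear (np.float64(-0.0323), np.float64(0.0268)) (np.float64(-0.0323), np.float64(0.0259))
top 1049 depth: u [-0.0363  0.0703] v at rear [-0.0303  0.255 ] v at front [0.0256 0.0262]
   ray: u -0.0342 0.0705 v rear (np.float64(-0.0306), np.float64(0.0287)) (np.float64(-0.0304), np.float64(0.0286))
```

>>> {"method": "jog_arm", "body": {
  "moves": [
    [[0.02,0.03,-0.05],[0,0,0]],
    [[0.038,0.065,-0.15],[0,0,0.05]],
    [[0.038,0.065,-0.28],[0,0,0.05]],
    [[0.038,0.065,-0.4],[0,0,0.05]],
    [[0.038,0.065,-0.48],[0,0,0.05]]
  ]
}}

```text
time: 23.5
position: [0.559, -0.2354, 0.223]
eef_rot: [0.598, 0.377, 0.598, -0.378]
contact_force: [0.8, -0.8, -0.6]
width: 0.682
```

>>> {"method": "jog_arm", "body": {
  "moves": [
    [[0,0,0],[0,0,0]],
    [[0,0,0],[0,0,0]],
    [[0,0,0],[0,0,0]],
    [[0,0,0],[0,0,0]],
    [[0,0,0],[0,0,0]]
  ]
}}

```text
time: 24.0
position: [0.5592, -0.2355, 0.2244]
eef_rot: [0.599, 0.377, 0.597, -0.378]
contact_force: [-0.2, -0.4, -0.1]
width: 0.686
```

```bash
python3 look.py 15 320,150,440,270 230,240,370,380; python3 corners.py 15 .0755;python3 both.py 15 .0755
```

```text
24.1 [ 0.5592 -0.2355  0.2242] [ 0.84 -0.11 -0.27] 0.6759130259177686 [ 0.5987  0.3769  0.5974 -0.3777]
front 177 0.0757
rear 515 0.0749
plate ((597.0830078125, -220.12063598632812), (149.2532501220703, 59.5877571105957), 25.38721466064453)
trough-frame offset mm 0.8 -0.8
-73.7 75.4 -30.5 29.3
side 1210 depth: u [-0.0736  0.1006] v at rear [-0.0273  0.028 ] v at front [-0.2412  0.0279]
   ray: u -0.0741 0.075 v rear (np.float64(-0.0307), np.float64(0.029)) (np.float64(-0.0304), np.float64(0.0281))
top 1013 depth: u [-0.0281  0.0727] v at rear [-0.0277  0.0313] v at front None
   ray: u -0.0314 0.0728 v rear (np.float64(-0.0279), np.float64(0.0313)) (np.float64(-0.0277), np.float64(0.0312))
```

View pics/look15.png

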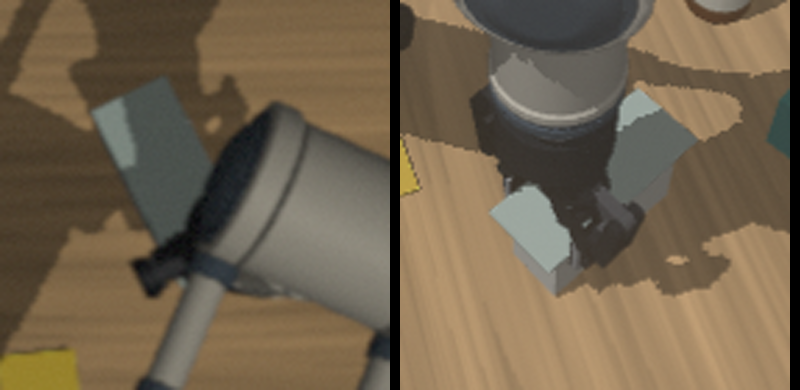

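>>> {"method": "jog_arm", "body": {
  "moves": [
    [[0.005,0,-0.03],[0,0,0]],
    [[0.01,0,-0.06],[0,0,0]],
    [[0.01,0,-0.09],[0,0,0]],
    [[0.01,0,-0.11],[0,0,0]],
    [[0.01,0,-0.12],[0,0,0]]
  ]
}}

```text
time: 24.6
position: [0.5595, -0.2355, 0.219]
eef_rot: [0.598, 0.377, 0.598, -0.378]
contact_force: [-0.6, 1.1, -0.5]
width: 0.681
```

>>> {"method": "jog_arm", "body": {
  "moves": [
    [[0,0,-0.005],[0,0,0]],
    [[0,0,-0.01],[0,0,0]],
    [[0,0,-0.015],[0,0,0]],
    [[0,0,-0.02],[0,0,0]],
    [[0,0,-0.02],[0,0,0]]
  ]
}}

```text
time: 25.1
position: [0.5596, -0.2355, 0.2185]
eef_rot: [0.599, 0.377, 0.597, -0.378]
contact_force: [-0.0, -0.4, -0.2]
width: 0.679
```

>>> {"method": "jog_arm", "body": {
  "moves": [
    [[0,0,-0.005],[0,0,0]],
    [[0,0,-0.01],[0,0,0]],
    [[0,0,-0.015],[0,0,0]],
    [[0,0,-0.015],[0,0,0]],
    [[0,0,-0.015],[0,0,0]]
  ]
}}

```text
time: 25.6
position: [0.5596, -0.2355, 0.2179]
eef_rot: [0.599, 0.377, 0.597, -0.378]
contact_force: [0.3, -0.1, -0.4]
width: 0.68
```

```bash
sleep 0.1
```

>>> {"method": "jog_arm", "body": {
  "moves": [
    [[0,0,-0.005],[0,0,0]],
    [[0,0,-0.01],[0,0,0]],
    [[0,0,-0.015],[0,0,0]],
    [[0,0,-0.015],[0,0,0]],
    [[0,0,-0.015],[0,0,0]]
  ]
}}

```text
time: 26.1
position: [0.5596, -0.2355, 0.2174]
eef_rot: [0.599, 0.377, 0.597, -0.378]
contact_force: [-0.8, -0.3, 0.3]
width: 0.681
```

>>> {"method": "jog_arm", "body": {
  "moves": [
    [[0,0,-0.005],[0,0,0]],
    [[0,0,-0.01],[0,0,0]],
    [[0,0,-0.015],[0,0,0]],
    [[0,0,-0.015],[0,0,0]],
    [[0,0,-0.015],[0,0,0]]
  ]
}}

```text
time: 26.6
position: [0.5596, -0.2355, 0.2174]
eef_rot: [0.599, 0.377, 0.597, -0.378]
contact_force: [-2.6, 0.6, 5.0]
width: 0.681
```

```bash
python3 look.py 16 320,150,440,270 230,240,370,380; python3 corners.py 16 .0685;python3 both.py 16 .0685; python3 -c "
from cell import telemetry as t
print(t.sense()['ft_torque'])"
```

```text
26.7 [ 0.5596 -0.2355  0.2173] [-2.9   1.44  4.7 ] 0.6799381622837299 [ 0.5987  0.3769  0.5973 -0.3777]
front 176 0.0685
rear 510 0.0687
plate ((597.5375366210938, -219.67640686035156), (149.31785583496094, 60.052310943603516), 25.17501449584961)
trough-frame offset mm 1.4 -0.5
-73.2 76.1 -30.5 29.5
side 1199 depth: u [-0.1624  0.1025] v at rear [-0.0272  0.0284] v at front [-0.2412  0.0284]
   ray: u -0.0736 0.0758 v rear (np.float64(-0.0304), np.float64(0.0292)) (np.float64(-0.0297), np.float64(0.0275))
top 980 depth: u [-0.0344  0.0729] v at rear [-0.028  0.255] v at front [0.0274 0.0274]
   ray: u -0.0308 0.073 v rear (np.float64(-0.0284), np.float64(0.031)) (np.float64(-0.0273), np.float64(0.031))
[0.18507843 0.40883753 0.03624266]
```

View pics/look16.png

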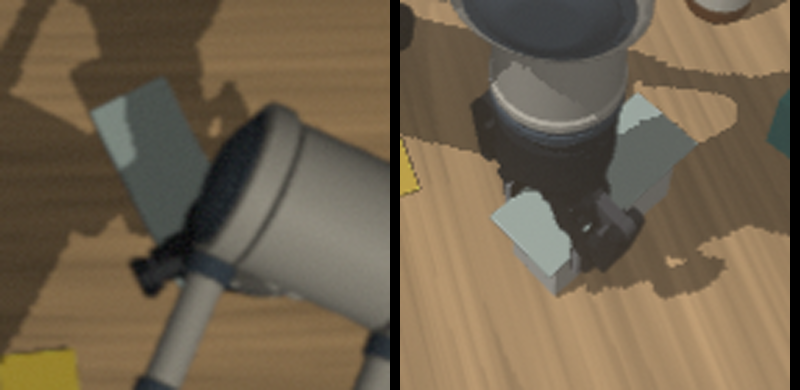

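>>> {"method": "jog_arm", "body": {
  "moves": [
    [[0,0,0],[0,0,0]],
    [[0,0,0],[0,0,0]],
    [[0,0,0],[0,0,0]],
    [[0,0,0],[0,0,0]],
    [[0,0,0],[0,0,0]]
  ],
  "fingers": -0.9
}}

```text
time: 27.2
position: [0.5596, -0.2355, 0.2165]
eef_rot: [0.599, 0.377, 0.598, -0.378]
contact_force: [-0.5, 0.0, -0.6]
width: 0.948
```

```bash
python3 look.py 17 320,150,440,270 230,240,370,380; python3 corners.py 17 .0685;python3 both.py 17 .0685
```

```text
27.3 [ 0.5596 -0.2355  0.2166] [-0.33 -1.16 -0.7 ] 0.9531841685737428 [ 0.5986  0.3769  0.5975 -0.3777]
front 177 0.0686
rear 508 0.0685
plate ((597.6271362304688, -219.76708984375), (149.3607940673828, 59.506446838378906), 25.551639556884766)
trough-frame offset mm 1.5 -0.7
-73.2 76.1 -30.7 29.5
side 1233 depth: u [-0.2926  0.1009] v at rear [-0.0275  0.0284] v at front [-0.2412  0.0279]
   ray: u -0.0736 0.0758 v rear (np.float64(-0.0304), np.float64(0.0292)) (np.float64(-0.0297), np.float64(0.0275))
top 981 depth: u [-0.027   0.0729] v at rear [-0.0276  0.255 ] v at front None
   ray: u -0.0308 0.0729 v rear (np.float64(-0.0284), np.float64(0.031)) (np.float64(-0.0284), np.float64(0.031))
```

View pics/look17.png

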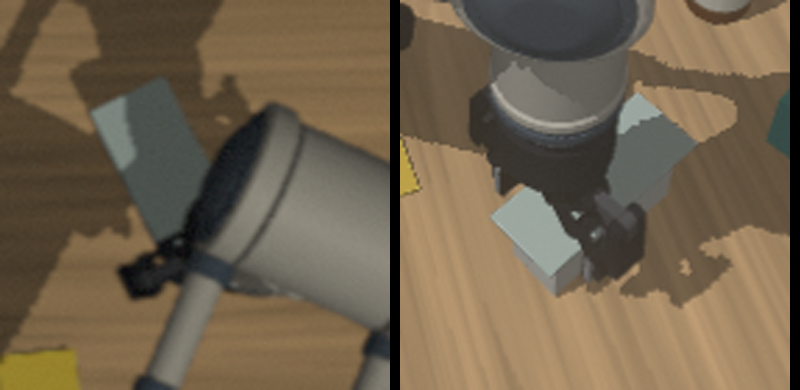

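Released without the plate moving. Raising straight up, then sideways for a clear look.

>>> {"method": "jog_arm", "body": {
  "moves": [
    [[0,0,0.15],[0,0,0]],
    [[0,0,0.6],[0,0,0]],
    [[0,0,1.3],[0,0,0]],
    [[0,0,2.2],[0,0,0]],
    [[0,0,3.1],[0,0,0]]
  ]
}}

```text
time: 27.8
position: [0.5594, -0.2354, 0.3421]
eef_rot: [0.598, 0.377, 0.598, -0.378]
contact_force: [0.4, -0.2, -0.1]
width: 0.954
```

>>> {"method": "jog_arm", "body": {
  "moves": [
    [[-0.3,-0.7,0.5],[0,0,0]],
    [[-1.0,-1.5,0.8],[0,0,0]],
    [[-1.7,-2.4,0.8],[0,0,0]],
    [[-2.4,-3.3,0.8],[0,0,0]],
    [[-3.1,-4.2,0.8],[0,0,0]]
  ]
}}

```text
time: 28.3
position: [0.4343, -0.4045, 0.3736]
eef_rot: [0.599, 0.377, 0.597, -0.378]
contact_force: [1.1, -0.1, 0.0]
width: 0.952
```

>>> {"method": "jog_arm", "body": {
  "moves": [
    [[-0.7,-0.9,0],[0,0,0]],
    [[-1.4,-1.8,0],[0,0,0]],
    [[-2.1,-2.7,0],[0,0,0]],
    [[-2.6,-3.4,0],[0,0,0]],
    [[-2.6,-3.4,0],[0,0,0]]
  ]
}}

```text
time: 28.8
position: [0.3284, -0.5424, 0.3725]
eef_rot: [0.597, 0.378, 0.597, -0.38]
contact_force: [-0.0, 1.0, -0.4]
width: 0.953
```

```bash
python3 look.py 18 320,150,440,270 230,240,370,380; python3 corners.py 18 .0685;python3 both.py 18 .0685
```

```text
28.9 [ 0.331  -0.5399  0.3728] [ 0.62 -0.1  -0.32] 0.9504228332893784 [ 0.5983  0.3776  0.5971 -0.378 ]
front 174 0.0685
rear 577 0.0685
plate ((597.7030639648438, -219.76124572753906), (149.50323486328125, 59.557281494140625), 25.54970932006836)
trough-frame offset mm 1.6 -0.7
-73.2 76.5 -30.8 29.1
side 2053 depth: u [-0.0731  0.0962] v at rear [-0.0277  0.0284] v at front [-0.2412  0.0282]
   ray: u -0.0736 0.0761 v rear (np.float64(-0.0304), np.float64(0.0289)) (np.float64(-0.0297), np.float64(0.0286))
top 1559 depth: u [-0.0827  0.0729] v at rear [-0.0275  0.255 ] v at front [-0.0447  0.029 ]
   ray: u -0.0754 0.073 v rear (np.float64(-0.0284), np.float64(0.03)) (np.float64(-0.0273), np.float64(0.0299))
```

View pics/look18.png

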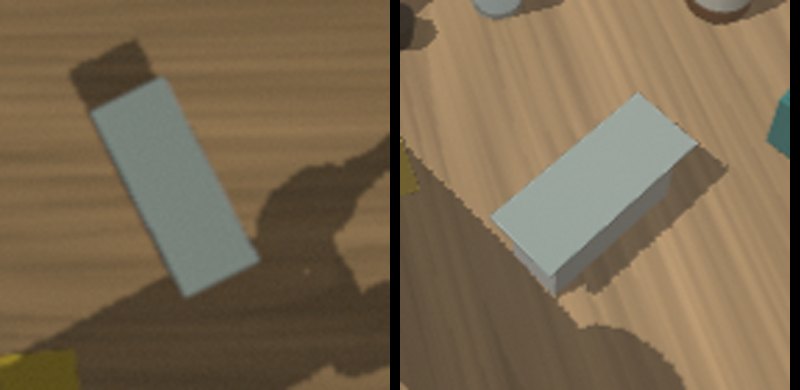

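View pics/top18.png

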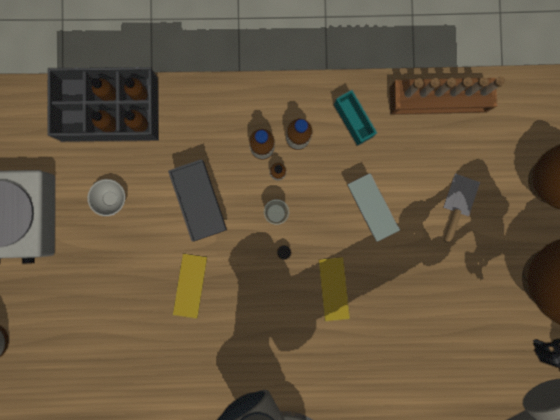

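```bash
python3 -c "
from cell import hand_in
print(hand_in())"
```

```text
the job is handed in; nothing more can be done
None
```

The plate is lying level on the white trough and covers its whole mouth. I handed the job in at about 29 s of the 72 s allowed, with the gripper clear of everything.

- **Sliding out:** I touched down slowly until the tray bottomed, about 15 mm down. I then dragged the plate out with readings of 5 to 8 N, to an overhang of about 50 mm (49 mm by the top camera, 53 mm by the side one).
- **Lifting and placing:** I pinched it by its two long edges, lifted it clear, and lowered it in about 0.6 mm steps. The contact reading at set-down was about 5 N. The plate did not move when I opened the fingers.
- **Last check, position:** The two cameras disagreed slightly on where the plate sits. The side view put it 1.3 mm off centre along the trough and 0.8 mm across. The top view put it 1.2 mm and 0.8 mm off the opposite way. Both are within the 2 mm calibration error, and they average to about zero.
- **Last check, angle and seating:** In the side view the plate's angle is 25.5° against about 25.2° for the trough. Its front and rear ends are at the same height, which matches it resting on the rim.
- **Rest of the bench:** In the top picture everything else stands where it was.

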